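Check a gauge probe on two references, then hold it level for the air zero

TASK

Calibrate the orange gauge probe: lift it straight up out of its white stand and, keeping it upright, press its steel tip gently onto the middle of the sprung blue disc so that the disc sinks about 4 mm, stay there about a second, then do the same on the yellow disc. Then, for the air zero, raise the probe until its tip is at least 15 cm above the worktop and hold it there level (upright) and still, clear of everything, for about 3 seconds; finish with the gripper still holding it so. Leave the other things on the bench where they are.

Things in the scene. Friction and masses are not known exactly. Their poses are not given: they have to be found in the camera images.
- probe: loose gauge probe, 111 mm long, 0.11 to 0.23 kg, standing in the stand at the start. Origin: end of its steel tip; z up along it. From the tip: rounded steel nose 14 mm thick to 40 mm, black guard disc 42 mm across to 46 mm, orange square grip 28 x 28 mm to 106 mm (flats face its x and y axes), green bubble level on top to 111 mm.
- probe_grip (a point): point on the probe's axis 82 mm above the tip, where to grip it across either pair of flats.
- stand: probe stand, fixed: dark foot 84 x 84 x 8 mm, on it a white block 56 x 56 mm, top at 56 mm, with a 20 mm round hole 48 mm deep. The probe's nose hangs in the hole with 3 mm play all round, its guard on the block, its tip 16 mm above the bench. Origin: centre of the underside, on the bench; z up.
- blue_ref: blue reference seat, fixed to the bench: a round grey puck, 62 mm across, with a sprung blue disc on top. Origin: centre of its underside, on the bench; z up.
- blue_face (a point): centre of the upper face of the blue disc, which is 32 mm across; at rest 30 mm above the bench (8 mm lower when fully pressed); moves with the disc.
- blue_disc (a joint): how far the blue disc is pressed down, in m: 0 at rest, 0.008 at its stop. It sinks straight down against a spring: about 1.5 N starts it, about 3.5 N at 4 mm, about 6 N at the stop. It springs back when released.
- yellow_ref: yellow reference seat, fixed to the bench: a round grey puck, 62 mm across, with a sprung yellow disc on top. Origin: centre of its underside, on the bench; z up.
- yellow_face (a point): centre of the upper face of the yellow disc, which is 32 mm across; at rest 30 mm above the bench (8 mm lower when fully pressed); moves with the disc.
- yellow_disc (a joint): how far the yellow disc is pressed down, in m: 0 at rest, 0.008 at its stop. It sinks straight down against a spring: about 1.5 N starts it, about 3.5 N at 4 mm, about 6 N at the stop. It springs back when released.
- media_bottle: bystander, to be left alone: clear media bottle with a blue cap, 68 mm across, 127 mm tall. Origin: centre of its underside.
- erlenmeyer: bystander, to be left alone: small conical flask, 63 mm across, 102 mm tall. Origin: centre of its underside.
- petri: bystander, to be left alone: flat petri dish with lid, 60 mm across, 15 mm tall. Origin: centre of its underside.
- timer: bystander, to be left alone: white bench timer, 64 x 58 x 19 mm. Origin: centre of its underside.
Mind the look-alikes: they are no part of the job. Of the things that look like the probe, the smaller one is meant. Leave any turquoise look-alike of the blue_ref alone.

How it is judged:
On the way, in this order (a step that is already met when the one before it is completed fails the run):
1. the probe is lifted upright out of the stand, its tip above the block (height (world z) of probe above 0.062 m and angle between probe's own z axis and vertical below 0.15 rad and contact force between probe and stand below 0.1 N and contact force between probe and blue_ref below 0.1 N and contact force between probe and yellow_ref below 0.1 N), for 0.1 s.
2. the upright probe's tip presses the blue disc near its middle by more than 2 mm for 0.4 s (value of joint blue_disc above 0.002 m and horizontal distance between probe and blue_face below 0.011 m and angle between probe's own z axis and vertical below 0.15 rad and contact force between probe and blue_ref above 0.5 N), for 0.4 s.
3. then the same on the yellow disc (value of joint yellow_disc above 0.002 m and horizontal distance between probe and yellow_face below 0.011 m and angle between probe's own z axis and vertical below 0.15 rad and contact force between probe and yellow_ref above 0.5 N), for 0.4 s.
4. the probe is held in the air, tip more than 14 cm up, level and still for 1.5 s (height (world z) of probe above 0.14 m and linear speed of probe below 0.025 m/s and angular speed of probe below 0.15 rad/s and contact force between the fingers and probe above 1 N and angle between probe's own z axis and vertical below 0.09 rad and contact force between probe and stand below 0.1 N and contact force between probe and blue_ref below 0.1 N and contact force between probe and yellow_ref below 0.1 N and contact force between probe and media_bottle below 0.1 N and contact force between probe and erlenmeyer below 0.1 N and contact force between probe and petri below 0.1 N and contact force between probe and timer below 0.1 N), for 1.5 s.
At the end, for the whole second after the job is handed in: The gripper holds the probe with its tip more than 140 mm above the worktop, its axis within 0.09 rad (5 degrees) of vertical, speed under 25 mm/s and 0.15 rad/s, touching neither stand, reference seats nor bystanders; both discs are back up within 1 mm (all of step 4 and value of joint each of blue_disc, yellow_disc below 0.001 m); the arm keeps its last pose, push and grip.
It fails at once if the probe is pressed onto a reference seat with more than 20 N (contact force between probe and blue_ref above 20 N or contact force between probe and yellow_ref above 20 N).
It fails at once if the probe is tipped by more than 0.35 rad (20 degrees) (angle between probe's own z axis and vertical above 0.35 rad).
It fails at once if a bystander is moved by more than 30 mm or knocked over (distance of any of media_bottle, erlenmeyer, petri, timer from where it was at the start of the episode above 0.03 m or angle between any of media_bottle, erlenmeyer, petri, timer's own z axis and vertical above 0.5 rad).
It also fails if it takes over 64 s, if anything falls off the work surface, if the arm or the gripper's body presses on something with over 40 N, if the wrist force passes 120 N, or if a joint passes its speed limit or range.

ROBOT

A 6-joint arm with a two-finger parallel gripper is mounted at the origin on a cart in front of the work surface, level with it; the furniture and walls round the work are solid. World frame = base frame: x ahead of the robot, y to its left, z up, the work surface at z = 0. Lengths are in m, angles in rad, forces in N, time in s.
With the tool pointing down it reaches from about 0.275 to 0.825 m from the base axis. Payload 4.9 kg.
Tool frame: the origin (TCP) lies on the centre line of the jaws, within the pads' length; the fingertips stand 19 mm ahead of it and the grasp point (between the pads) is the TCP; z points along the fingers, y is the line along which they close (so a half turn about z gives the same grasp; the last joint's range is limited). The gripper opens to 85 mm and grips with 20 to 120 N. Pads are 22 mm wide; open, the fingers measure 114 mm over their backs; the gripper's body (76 mm by 85 mm) begins 54 mm behind the grasp point. The pads swing forward as they close: fully open they stand 13 mm farther back than shut.
Start: joints at [-0.134, 0.326, -0.193, 1.052, 0, 1.437], TCP at [0.55, 0, 0.25] pointing down, gripper open.
Joint ranges: [-2.65, 2.65], [-0.97, 1.79], [-1.3, 1.35], [-1.93, 2.1], [-1.47, 1.37], [-3.14, 3.14]. Speed limits (rad/s): [2.57, 2.57, 3.14, 3.14, 3.14, 3.14].

INTERFACE

Orientations are given as a unit quaternion [w, x, y, z].
In Python, from bench import monitor, imaging, finish_job gives the robot as it stands.
- The arm moves only by the tool jog_arm, never from a script. Its argument "steps" is a list of rows, each a list of 4 numbers: the shift along the tool's x, y, z in mm, then the turn about the tool's z in rad. A call has 1 to 10 rows; each row is the pose to reach, as a shift and turn from the pose commanded when the call began, along the tool's axes at that moment; what a row does not reach only later rows make up. A row lasts 1/10 s, in which the tool goes at most 50 mm and 8.59 degrees, less where a joint would pass 70% of its speed; a pose out of reach is approached as far as the arm can. A call with a gripper value outside its range is refused whole. "claw" is the finger opening in mm, from 0 to 85.4, set as the call begins (left out, the last holds). The fingers move at their own pace and stop on an object; "grip_force" is the grip in N (left out, the last holds). Time passes only in rows, so rows that repeat a pose let the fingers close. It gives the time, the measured TCP pose, the force, the opening and the grip force at its end, in the units of the state.
- monitor.get_obs(): the state, without advancing time (a new reading comes with each control period).
- imaging.read_camera(name): name is "scene" or "side" or "wrist"; returns a dict with "frame" (400x640x3 uint8, red, green, blue), "depth" (400x640 float32, m along the optical axis (not along the pixel's ray), 0 where there is no reading), "vfov" (degrees; the focal length in pixels is half the picture's height over the tangent of half this angle, whatever the lens; pixels are square), "cx", "cy" (the principal point, pixels), "k1" (the pictures are not rectified: a ray, as slopes to the right and down, at radius r is drawn at 1 + k1 r^2 times it, then the intrinsics apply), "T" (4x4, takes a point from camera to world coordinates). Camera axes: x right, y up, looking along -z (the intrinsics and any distortion apply to the point x, -y, -z); pixel columns grow to the right and rows downward; lengths in m; the calibration is good to about 2 mm. A picture is of the moment at which its call begins.
- finish_job(): hands the job in; it is judged then, once.
The state is a dict: "time_s": time; "joint_positions": joint angles; "joint_vel": joint speeds; "joint_torque": joint torques, N m; "eef_pos": TCP position; "tool_rot": TCP orientation; "wrist_force": force on the tool from outside, world axes, zero at the start; "wrist_torque": the same for the moment, N m; "finger_gap": opening from 0.0 (shut) to 1.0 (fully open); "grip_force": force on a finger pad.
Only numpy, scipy, OpenCV 4.12 (cv2) and the standard library are available. Lean on these libraries where they do the work, as an engineer would, in place of code of your own. Each camera call takes 0.05 s, during which the arm holds its last target. There are 200 camera calls.

## Working session

There is one attempt and no reset: what is moved stays moved. The work goes in short steps, Python scripts to look and compute and a tool call to move; the robot and the scene stay as the last step left them, time stands still between calls to the robot, and variables do not carry over. Pictures are saved under pics/ and viewed, at most 13 in all, crops included, and the job is handed in when it is done.

Besides the shell and the picture viewer there is one more tool, called as name([rows], argument=value, ...), one row to a line, values as JSON. jog_arm: Moves the arm, as the interface text tells. Its arguments: {"type":"object","properties":{"steps":{"type":"array"},"claw":{"type":"number"},"grip_force":{"type":"number"}},"required":["steps"]}

```bash
mkdir -p pics; cat > h.py <<'E'
import numpy as np, cv2
from bench import monitor, imaging
def cam(n):
    return imaging.read_camera(n)
def rays(c,uv):
    f=200/np.tan(np.radians(c['vfov'])/2)
    uv=np.atleast_2d(np.float64(uv))
    d=(uv-[c['cx'],c['cy']])/f
    s=d.copy()
    for _ in range(20): s=d/(1+c['k1']*(s**2).sum(1,keepdims=True))
    return s
def pt(c,uv):  # depth point
    uv=np.atleast_2d(uv); s=rays(c,uv); z=c['depth'][uv[:,1].astype(int),uv[:,0].astype(int)]
    P=np.c_[s[:,0]*z,-s[:,1]*z,-z]
    return P@c['T'][:3,:3].T+c['T'][:3,3]
def plane(c,uv,h):
    s=rays(c,uv); d=np.c_[s[:,0],-s[:,1],-np.ones(len(s))]@c['T'][:3,:3].T; o=c['T'][:3,3]
    return o+d*((h-o[2])/d[:,2])[:,None]
E
python3 - <<'E'
from h import *
for n in ['scene','side','wrist']:
    c=cam(n); cv2.imwrite(f'pics/{n}0.png',c['frame'][...,::-1]); np.savez(f'{n}0.npz',**c)
    print(n,c['vfov'],c['k1'],c['T'][:3,3].round(3),c['T'][:3,2].round(2))
print(monitor.get_obs())
E
```

```text
scene 42.7656138697135 -0.12955758058168615 [0.072 0.938 0.834] [-0.37  0.72  0.58]
side 50.882802639831546 -0.0518153171723515 [ 0.307 -0.768  0.5  ] [-0.3  -0.84  0.46]
wrist 58.504195648356415 -0.03334186744343601 [0.549 0.076 0.374] [0.   0.29 0.96]
{'time_s': 0.15, 'joint_positions': array([-1.34181347e-01,  3.26778277e-01, -1.93353995e-01,  1.05203190e+00,
        1.82441865e-05,  1.43659072e+00]), 'joint_vel': array([-0.0001187 , -0.00165372,  0.0024689 ,  0.0002833 , -0.00106072,
        0.00074629]), 'joint_torque': array([ 1.04211274e-03, -4.43704247e+01,  2.62664723e+01,  1.04285317e-02,
       -1.23322516e-04, -3.51401161e-05]), 'eef_pos': array([5.49570852e-01, 8.48823477e-05, 2.49679258e-01]), 'tool_rot': array([-5.49491426e-04,  7.07098044e-01,  7.07115188e-01, -4.07302061e-04]), 'wrist_force': array([0.57431288, 0.69786679, 0.26730384]), 'wrist_torque': array([ 0.0200849 , -0.01561785, -0.00329607]), 'grip_force': 0.0, 'finger_gap': 0.9993748733026394}
```

View pics/scene0.png

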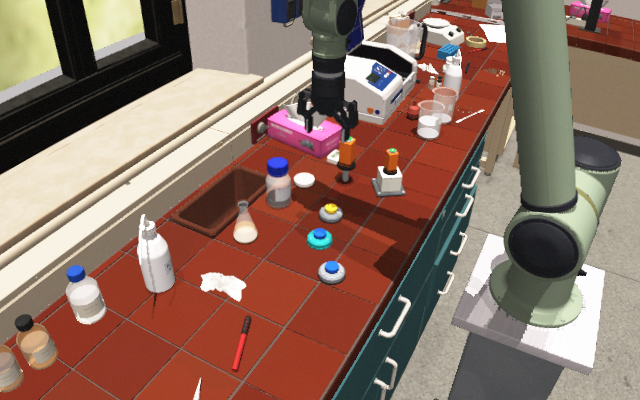

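View pics/side0.png

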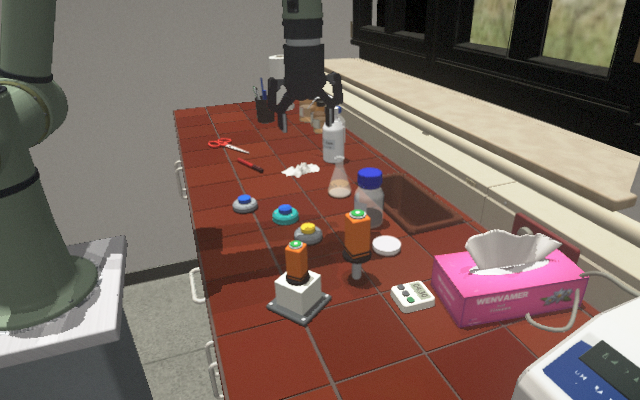

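The scene view shows the following (scene pixel / side pixel):
- **Probe candidates:** the small orange probe in the white stand (391,160 / 297,262), and a larger free-standing look-alike (347,155 / 357,235). I choose the one in the stand.
- **Blue candidates:** blue on the grey puck (331,270 / 245,201), and a turquoise one (319,238 / 285,213). I choose the grey puck.
- **Yellow:** (331,211 / 307,231).

```bash
python3 - <<'E'
from h import *
S={n:dict(np.load(f'{n}0.npz')) for n in ['scene','side']}
R={'orange':((3,150,80),(16,255,255)),'green':((40,90,60),(85,255,255)),'blue':((105,150,60),(125,255,255)),'yellow':((22,140,120),(34,255,255))}
hz={'orange':.09,'green':.127,'blue':.03,'yellow':.03}
for n,c in S.items():
    hsv=cv2.cvtColor(c['frame'],cv2.COLOR_RGB2HSV)
    for k,(a,b) in R.items():
        m=cv2.inRange(hsv,a,b); N,L,st,ce=cv2.connectedComponentsWithStats(m)
        for i in range(1,N):
            if st[i,4]<15: continue
            ys,xs=np.where(L==i); P=pt(c,np.c_[xs,ys]); med=np.median(P,0)
            if not(.2<med[0]<.9 and abs(med[1])<.5 and med[2]<.2): continue
            print(n,k,ce[i].round(1),st[i,4],'med',med.round(3),'zmax',np.percentile(P[:,2],97).round(3),'plane',plane(c,ce[i],hz[k])[0].round(4))
c=S['side']; cv2.imwrite('pics/crop.png',cv2.resize(c['frame'][180:330,220:420],None,fx=4,fy=4,interpolation=cv2.INTER_CUBIC)[...,::-1])
E
```

```text
scene orange [381.8 145.4] 5083 med [ 0.56  -0.421 -0.002] zmax 0.116 plane [ 0.5083 -0.2773  0.09  ]
scene orange [228.6 247.1] 17842 med [ 0.691  0.207 -0.001] zmax 0.007 plane [0.6273 0.2967 0.09  ]
scene orange [255.3 193.2] 103 med [0.757 0.006 0.008] zmax 0.012 plane [0.69   0.1013 0.09  ]
scene orange [329.  319.2] 12168 med [ 0.378  0.313 -0.001] zmax 0.002 plane [0.3443 0.3671 0.09  ]
scene orange [133.5 251.9] 48 med [ 0.887  0.351 -0.001] zmax 0.002 plane [0.7965 0.4139 0.09  ]
scene orange [274.2 292.3] 3023 med [ 0.518  0.288 -0.002] zmax 0.001 plane [0.4699 0.3598 0.09  ]
scene orange [219.2 293.5] 80 med [ 0.62   0.353 -0.001] zmax 0.002 plane [0.5617 0.4167 0.09  ]
scene orange [384.6 298. ] 19 med [ 0.301  0.177 -0.01 ] zmax -0.008 plane [0.2737 0.2668 0.09  ]
scene orange [232.1 339.2] 3799 med [ 0.526  0.441 -0.002] zmax 0.001 plane [0.4741 0.4948 0.09  ]
scene blue [277.3 166.6] 334 med [0.682 0.011 0.123] zmax 0.128 plane [ 0.7594 -0.1076  0.03  ]
scene blue [319.4 233.2] 110 med [0.513 0.093 0.029] zmax 0.032 plane [0.5113 0.0941 0.03  ]
scene blue [331.4 266.7]
[... 2220 characters left out ...]
 plane [ 0.4018 -0.4676  0.09  ]
side green [357.4 212.6] 54 med [ 0.577 -0.186  0.142] zmax 0.143 plane [ 0.588  -0.1614  0.127 ]
side green [295.4 243. ] 48 med [ 0.455 -0.213  0.126] zmax 0.127 plane [ 0.4543 -0.2152  0.127 ]
side green [410.2 299.4] 20 med [ 0.627 -0.296  0.019] zmax 0.02 plane [ 0.5553 -0.4022  0.127 ]
side blue [369.6 172.6] 185 med [ 0.688 -0.007  0.126] zmax 0.128 plane [0.7862 0.1903 0.03  ]
side blue [243.7 198.3] 70 med [0.433 0.172 0.029] zmax 0.031 plane [0.4322 0.1698 0.03  ]
side blue [284.5 208. ] 74 med [0.513 0.085 0.029] zmax 0.03 plane [0.5125 0.082  0.03  ]
side yellow [307.7 227.8] 128 med [ 0.537 -0.022  0.029] zmax 0.03 plane [ 0.5348 -0.0238  0.03  ]
```

View pics/crop.png

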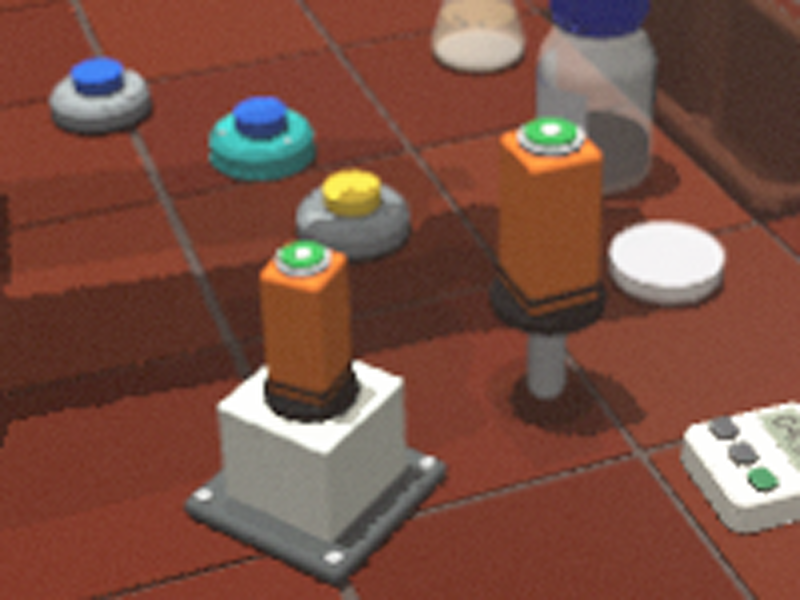

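View pics/wrist0.png

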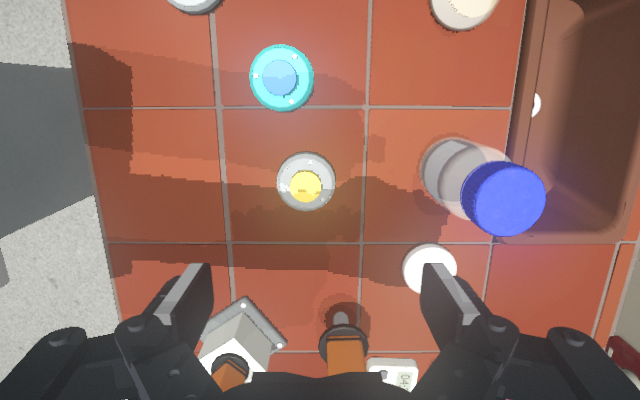

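The crop confirms it: the smaller probe stands in the white stand (crop 305,330) and the larger look-alike stands free (550,220). The wrist view shows the stand partly at (235,350), yellow at (305,185) and turquoise at (282,77). I'll move the wrist camera so it sees the probe.

jog_arm([
  [-20, -20, 0, 0],
  [-45, -45, 0, 0],
  [-70, -70, 0, 0],
  [-90, -90, 0, 0],
  [-100, -95, 0, 0],
  [-100, -95, 0, 0],
  [-100, -95, 0, 0],
], claw=85)

```text
time_s: 0.85
eef_pos: [0.4558, -0.0998, 0.2504]
tool_rot: [0.0, 0.707, 0.707, 0.0]
wrist_force: [0.2, 0.6, 0.1]
finger_gap: 0.994
grip_force: 0.0
```

```bash
python3 - <<'E'
from h import *
c=cam('wrist'); np.savez('wrist1.npz',**c); cv2.imwrite('pics/wrist1.png',c['frame'][...,::-1])
print(monitor.get_obs()['eef_pos'])
# predicted pixel checks: points with heights
u,v=np.meshgrid(np.arange(0,640),np.arange(0,400)); uv=np.c_[u.ravel(),v.ravel()]
P=pt(c,uv); hsv=cv2.cvtColor(c['frame'],cv2.COLOR_RGB2HSV).reshape(-1,3)
def rep(name,m):
    if m.sum()<10: print(name,'none'); return
    q=P[m]; r=cv2.minAreaRect(np.float32(q[:,:2]*1000)); print(name,m.sum(),q.mean(0).round(4),r, uv[m].mean(0))
near=(np.hypot(P[:,0]-.455,P[:,1]+.213)<.06)
rep('probe top',near&(P[:,2]>.115)&(P[:,2]<.126)); rep('lvl',near&(P[:,2]>.124)&(P[:,2]<.131))
rep('block top',near&(P[:,2]>.052)&(P[:,2]<.0585))
near=(np.hypot(P[:,0]-.455,P[:,1]+.213)<.075);rep('foot',near&(P[:,2]>.004)&(P[:,2]<.03))
rep('yellow',(hsv[:,0]>22)&(hsv[:,0]<34)&(hsv[:,1]>100)&(P[:,2]>.026)&(P[:,2]<.033))
E
```

```text
[ 0.45582785 -0.0995851   0.25030269]
probe top 719 [ 0.4545 -0.2059  0.1218] ((454.5847473144531, -211.2841033935547), (27.915847778320312, 28.108081817626953), 46.16854476928711) [315.45479833 321.57858136]
lvl 500 [ 0.4546 -0.2104  0.1266] ((454.75738525390625, -211.58604431152344), (21.883079528808594, 22.348735809326172), 55.36821746826172) [315.576 329.812]
block top 1313 [ 0.4549 -0.2005  0.0563] ((454.35955810546875, -212.0279541015625), (56.968528747558594, 57.14054489135742), 35.773216247558594) [316.00913938 276.63137852]
foot 2309 [ 0.456  -0.1899  0.011 ] ((454.5005187988281, -211.34718322753906), (83.8266372680664, 83.99473571777344), 35.84257888793945) [316.9177133  247.90818536]
yellow 88 [ 0.5298 -0.0178  0.03  ] ((536.1104736328125, -16.711837768554688), (26.821992874145508, 31.236387252807617), 81.2197494506836) [396.98863636  85.20454545]
```

View pics/wrist1.png

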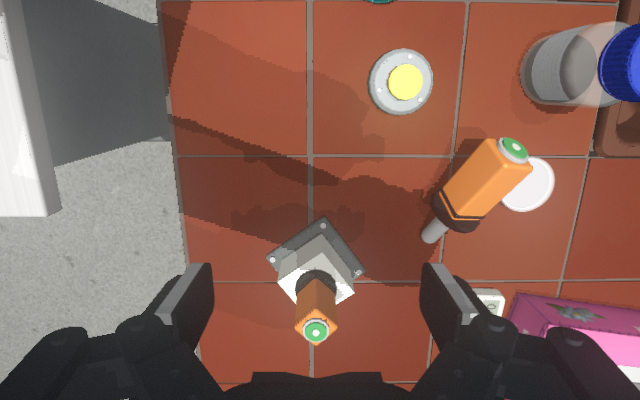

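The wrist view shows the probe's top at (315,330) and the stand at (316,250). The sizes check out: grip 28 mm, block 57 mm, foot 84 mm, level top at 0.127 m. The probe is at (0.4546, −0.2114) with a yaw of 46°. Next I turn and move above it.

jog_arm([
  [-20, 0, 0, 0.12],
  [-45, 0, 0, 0.25],
  [-70, 0, 0, 0.38],
  [-90, 0, 0, 0.51],
  [-105, 0, 0, 0.64],
  [-111.5, 0, 0, 0.765],
  [-111.5, 0, 0, 0.765],
  [-111.5, 0, 0, 0.765],
  [-111.5, 0, 0, 0.765],
])

```text
time_s: 1.8
eef_pos: [0.4553, -0.2106, 0.2502]
tool_rot: [-0.0, 0.919, 0.393, 0.0]
wrist_force: [-0.4, -0.0, -0.3]
finger_gap: 0.989
grip_force: 0.0
```

```bash
python3 - <<'E'
from h import *
from scipy.spatial.transform import Rotation as R
o=monitor.get_obs(); q=o['tool_rot']; r=R.from_quat(q,scalar_first=True).as_matrix()
print(o['eef_pos'],o['joint_positions'].round(3)); print(r.round(4), np.degrees(np.arctan2(r[1,1],r[0,1])))
d=np.array([.4546,-.2114,.098])-o['eef_pos']; print('tool mm',(r.T@d*1000).round(1))
E
```

```text
[ 0.45533137 -0.21064043  0.25017133] [-0.581  0.237 -0.315  1.018  0.     1.752]
[[ 6.903e-01  7.235e-01 -1.000e-04]
 [ 7.235e-01 -6.903e-01  4.000e-04]
 [ 2.000e-04 -4.000e-04 -1.000e+00]] -43.65603708076822
tool mm [-1.100e+00  1.000e-01  1.522e+02]
```

jog_arm([
  [-1, 0, 25, 0],
  [-1, 0, 55, 0],
  [-1, 0, 85, 0],
  [-1, 0, 110, 0],
  [-1, 0, 130, 0],
  [-1, 0, 145, 0],
  [-1, 0, 152, 0],
  [-1, 0, 152, 0],
  [-1, 0, 152, 0],
])

```text
time_s: 2.7
eef_pos: [0.4548, -0.2122, 0.0989]
tool_rot: [0.0, 0.92, 0.392, 0.0]
wrist_force: [0.2, 0.6, 0.5]
finger_gap: 0.997
grip_force: 0.0
```

jog_arm([
  [0, 0, 0, 0],
  [0, 0, 0, 0],
  [0, 0, 0, 0],
  [0, 0, 0, 0],
  [0, 0, 0, 0],
  [0, 0, 0, 0],
  [0, 0, 0, 0],
  [0, 0, 0, 0],
  [0, 0, 0, 0],
  [0, 0, 0, 0],
], claw=20, grip_force=50)

```text
time_s: 3.7
eef_pos: [0.4546, -0.2125, 0.0987]
tool_rot: [0.0, 0.92, 0.392, 0.0]
wrist_force: [-0.3, 0.4, 5.9]
finger_gap: 0.324
grip_force: 49.5
```

```bash
cat > v.py <<'E'
from h import *
import sys
o=monitor.get_obs(); print(o['eef_pos'].round(4),o['wrist_force'].round(2),o['finger_gap'],o['grip_force'])
c=cam('side'); d=cam('scene'); n=sys.argv[1]
x0,y0=int(sys.argv[2]),int(sys.argv[3]); x1,y1=int(sys.argv[4]),int(sys.argv[5])
f=lambda i:cv2.resize(i,(390,390),interpolation=cv2.INTER_CUBIC)
cv2.imwrite(f'pics/{n}.png',np.hstack([f(c['frame'][y0:y0+130,x0:x0+130]),f(d['frame'][y1:y1+130,x1:x1+130])])[...,::-1])
E
python3 v.py grasp 230 190 330 90
```

```text
[ 0.4546 -0.2125  0.0987] [-0.28  0.42  5.92] 0.323520007807548 49.52117443084717
```

View pics/grasp.png

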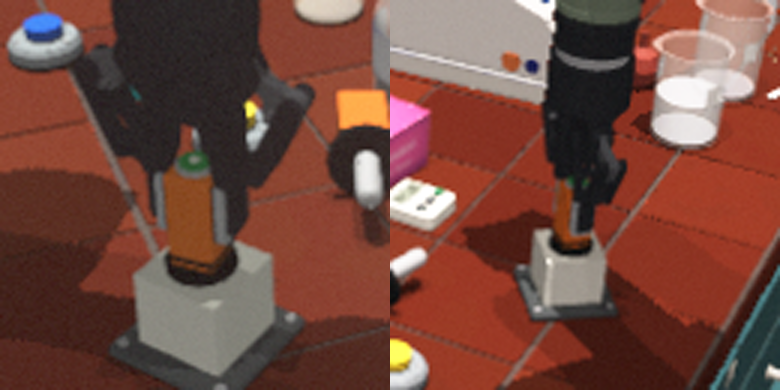

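The jaws hold the right probe squarely (gap about 28 mm). The free-standing look-alike has toppled: the wrist1 picture already showed it leaning at (430,230)–(515,150), although nothing had touched it at z = 0.23 m. I'll lift and check where it lies.

jog_arm([
  [0, 0, -5, 0],
  [0, 0, -15, 0],
  [0, 0, -28, 0],
  [0, 0, -42, 0],
  [0, 0, -56, 0],
  [0, 0, -70, 0],
  [0, 0, -80, 0],
  [0, 0, -86, 0],
  [0, 0, -86, 0],
  [0, 0, -86, 0],
])

```text
time_s: 4.8
eef_pos: [0.4541, -0.212, 0.184]
tool_rot: [-0.0, 0.92, 0.392, -0.0]
wrist_force: [-0.2, -0.1, -2.0]
finger_gap: 0.324
grip_force: 49.3
```

```bash
python3 - <<'E'
from h import *
c=cam('side'); np.savez('side2.npz',**c); d=cam('scene'); np.savez('scene2.npz',**d)
i=cv2.resize(c['frame'][130:330,200:460],None,fx=3,fy=3,interpolation=cv2.INTER_CUBIC); cv2.imwrite('pics/lift.png',i[...,::-1])
o=monitor.get_obs(); print(o['eef_pos'],o['wrist_force'],o['grip_force'])
# probe & disc checks
for n,c in (('side',c),('scene',d)):
    v,u=np.mgrid[0:400,0:640]; uv=np.c_[u.ravel(),v.ravel()]; P=pt(c,uv)
    m=(np.hypot(P[:,0]-.4546,P[:,1]+.212)<.03)&(P[:,2]>.058)&(P[:,2]<.14)
    for a in np.arange(.06,.15,.01):
        k=m&(abs(P[:,2]-a-.005)<.005)
        if k.sum()>3: print(n,round(a,2),k.sum(),P[k].mean(0).round(4),P[k].min(0).round(3),P[k].max(0).round(3))
    hsv=cv2.cvtColor(c['frame'],cv2.COLOR_RGB2HSV).reshape(-1,3)
    for nm,lo,hi,x,y in(('blue',105,125,.433,.177),('yel',22,34,.536,-.016)):
        k=(hsv[:,0]>=lo)&(hsv[:,0]<=hi)&(hsv[:,1]>110)&(np.hypot(P[:,0]-x,P[:,1]-y)<.03)&(P[:,2]>.0265)&(P[:,2]<.034)
        if k.sum()>5: print(n,nm,k.sum(),cv2.minEnclosingCircle(np.float32(P[k,:2]*1000)),P[k].mean(0).round(4))
        k=(np.hypot(P[:,0]-x,P[:,1]-y)<.04)&(P[:,2]>.01)&(P[:,2]<.034)
        print(n,nm,'puck',k.sum(),cv2.minEnclosingCircle(np.float32(P[k,:2]*1000)))
E
```

```text
[ 0.45385545 -0.21191409  0.18357635] [ 0.3132414   0.10496618 -2.09721279] 49.32761013507843
side 0.1 22 [ 0.4509 -0.2181  0.107 ] [ 0.446 -0.221  0.104] [ 0.457 -0.214  0.11 ]
side 0.11 48 [ 0.4509 -0.2178  0.1152] [ 0.445 -0.221  0.11 ] [ 0.458 -0.212  0.12 ]
side 0.12 43 [ 0.4512 -0.2179  0.125 ] [ 0.445 -0.221  0.12 ] [ 0.459 -0.214  0.13 ]
side 0.13 8 [ 0.4495 -0.2201  0.132 ] [ 0.436 -0.223  0.13 ] [ 0.456 -0.217  0.14 ]
side blue 66 ((433.3710021972656, 175.5968475341797), 17.876327514648438) [0.4335 0.1739 0.0287]
side blue puck 272 ((433.3569030761719, 171.80340576171875), 30.284849166870117)
side yel 68 ((536.5153198242188, -17.029415130615234), 15.838176727294922) [ 0.5394 -0.0197  0.0289]
side yel puck 243 ((537.31884765625, -24.367855072021484), 28.71210479736328)
scene 0.1 12 [ 0.4529 -0.2062  0.1061] [ 0.446 -0.209  0.102] [ 0.46  -0.202  0.11 ]
scene 0.11 18 [ 0.4505 -0.2053  0.1149] [ 0.446 -0.213  0.111] [ 0.457 -0.198  0.12 ]
scene 0.12 15 [ 0.4525 -0.2067  0.1242] [ 0.447 -0.212  0.12 ] [ 0.458 -0.203  0.13 ]
scene 0.13 6 [ 0.4428 -0.2043  0.1364] [ 0.433 -0.213  0.13 ] [ 0.458 -0.195  0.14 ]
scene blue 106 ((433.66259765625, 177.84249877929688), 16.950902938842773) [0.4333 0.1792 0.0296]
scene blue puck 407 ((433.2823181152344, 181.35733032226562), 30.476205825805664)
scene yel 74 ((535.595458984375, -15.559078216552734), 17.684814453125) [ 0.5358 -0.0139  0.0297]
scene yel puck 297 ((535.3712158203125, -13.199222564697266), 31.564516067504883)
```

View pics/lift.png

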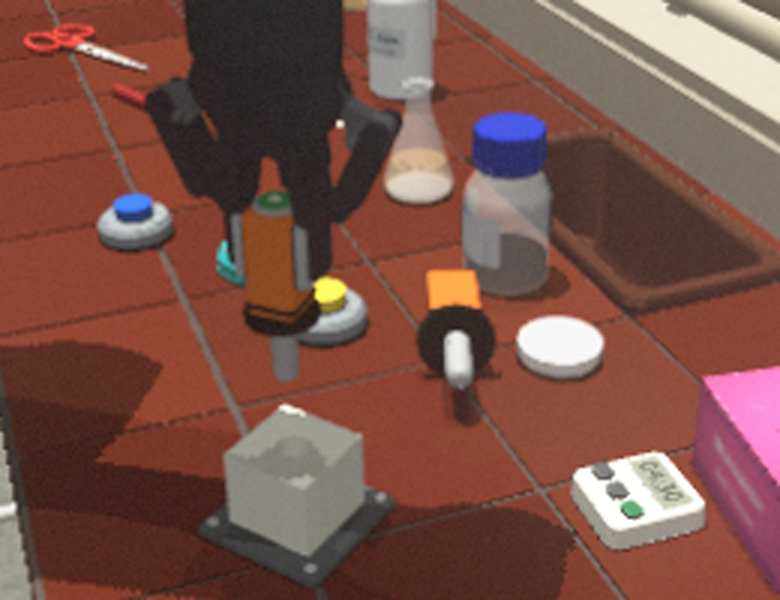

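The probe is out and upright, with its nose visible down to z≈0.10 and its axis under the TCP. The look-alike lies on its own at (450,330) in the crop, clear of the path. The two views agree on blue at (0.4335, 0.177) and yellow at (0.536, −0.016). Next is blue.

jog_arm([
  [10.7, -11.3, 0, 0],
  [32, -34, 0, 0],
  [59, -62, 0, 0],
  [88, -93.5, 0, 0],
  [119, -126, 0, 0],
  [150, -159, 0, 0],
  [180.5, -191, 0, 0],
  [210, -222, 0, 0],
  [234, -248, 0, 0],
  [251, -266, 0, 0],
])

```text
time_s: 5.9
eef_pos: [0.4347, 0.1559, 0.1839]
tool_rot: [-0.0, 0.919, 0.393, -0.0]
wrist_force: [0.0, 0.5, -1.4]
finger_gap: 0.324
grip_force: 49.6
```

jog_arm([
  [10, -11, 0, 0],
  [16, -17, 0, 0],
  [16, -17, 0, 0],
  [16, -17, 0, 0],
  [16, -17, 0, 0],
  [16, -17, 0, 0],
])

```text
time_s: 6.5
eef_pos: [0.4352, 0.1756, 0.1843]
tool_rot: [0.0, 0.92, 0.391, -0.0]
wrist_force: [0.9, 0.6, -1.7]
finger_gap: 0.317
grip_force: 49.6
```

```bash
cat > g.py <<'E'
from h import *
import sys
from scipy.spatial.transform import Rotation as R
o=monitor.get_obs(); r=R.from_quat(o['tool_rot'],scalar_first=True).as_matrix()
t=np.array([float(a) for a in sys.argv[1:4]])
print(o['eef_pos'].round(4),o['wrist_force'].round(2),'tool z',r[:,2].round(4),'mm',(r.T@(t-o['eef_pos'])*1000).round(1))
E
python3 g.py .4335 .177 .109
python3 v.py blue 190 120 265 180
```

```text
[0.4352 0.1756 0.1843] [ 0.87  0.62 -1.71] tool z [-1.e-04 -2.e-04 -1.e+00] mm [-0.1 -2.1 75.3]
[0.4352 0.1756 0.1843] [ 0.87  0.62 -1.71] 0.317245002530904 49.582913517951965
```

View pics/blue.png

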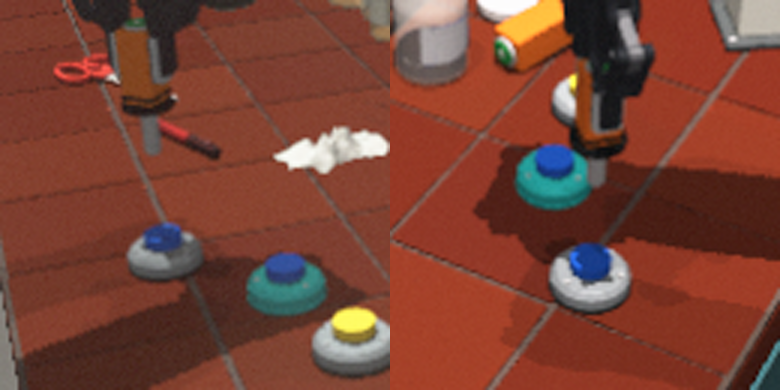

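The probe hangs upright over the grey and blue seat. I descend, trimming y by −2 mm.

jog_arm([
  [0, -1, 10, 0],
  [0, -2, 24, 0],
  [0, -2, 40, 0],
  [0, -2, 52, 0],
  [0, -2, 60, 0],
  [0, -2, 63, 0],
  [0, -2, 63, 0],
  [0, -2, 63, 0],
])

```text
time_s: 7.4
eef_pos: [0.4339, 0.1778, 0.1216]
tool_rot: [0.0, 0.92, 0.392, 0.0]
wrist_force: [0.5, 1.2, -2.5]
finger_gap: 0.326
grip_force: 49.6
```

```bash
python3 g.py .4335 .177 .1085; python3 v.py blue2 190 120 265 180
```

```text
[0.4339 0.1778 0.1216] [ 0.48  1.16 -2.46] tool z [ 5.e-04  1.e-04 -1.e+00] mm [-0.9  0.3 13.1]
[0.4339 0.1778 0.1216] [ 0.48  1.16 -2.46] 0.3257562416753018 49.58275258541107
```

View pics/blue2.png

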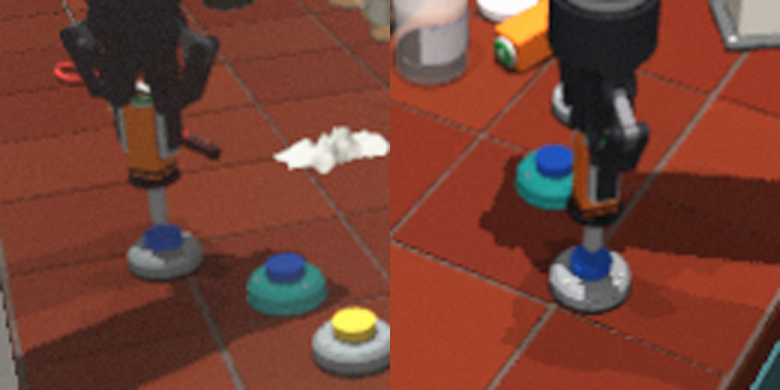

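The tip hovers about 9 mm above the middle of the blue disc in both views. Now a slow press, watching the force.

jog_arm([
  [0, 0, 3, 0],
  [0, 0, 6, 0],
  [0, 0, 8, 0],
  [0, 0, 9.5, 0],
  [0, 0, 11, 0],
  [0, 0, 12, 0],
  [0, 0, 13, 0],
  [0, 0, 13, 0],
  [0, 0, 13, 0],
  [0, 0, 13, 0],
])

```text
time_s: 8.5
eef_pos: [0.4336, 0.1778, 0.1084]
tool_rot: [-0.0, 0.92, 0.392, -0.0]
wrist_force: [-2.1, 0.1, 1.9]
finger_gap: 0.32
grip_force: 50.0
```

```bash
python3 g.py .4335 .177 .1085; python3 v.py blue3 190 120 265 180
```

```text
[0.4336 0.1778 0.1084] [-2.14  0.08  1.86] tool z [-0.  0. -1.] mm [-0.6  0.5 -0.1]
[0.4336 0.1778 0.1084] [-2.14  0.08  1.86] 0.31999159770449487 49.99707341194153
```

The vertical force has changed by about 4 N, which matches roughly 4–5 mm of sink. I hold for a second, then rise.

jog_arm([
  [0, 0, 0, 0],
  [0, 0, 0, 0],
  [0, 0, 0, 0],
  [0, 0, 0, 0],
  [0, 0, 0, 0],
  [0, 0, 0, 0],
  [0, 0, 0, 0],
  [0, 0, 0, 0],
  [0, 0, 0, 0],
  [0, 0, 0, 0],
])

```text
time_s: 9.6
eef_pos: [0.4336, 0.1778, 0.1083]
tool_rot: [-0.0, 0.92, 0.392, 0.0]
wrist_force: [-2.0, -0.5, 2.7]
finger_gap: 0.321
grip_force: 50.0
```

jog_arm([
  [0, 0, -3, 0],
  [0, 0, -8, 0],
  [0, 0, -16, 0],
  [0, 0, -28, 0],
  [0, 0, -42, 0],
  [0, 0, -54, 0],
  [0, 0, -60, 0],
  [0, 0, -60, 0],
  [0, 0, -60, 0],
])

```text
time_s: 10.5
eef_pos: [0.4335, 0.1777, 0.1681]
tool_rot: [-0.0, 0.92, 0.392, -0.0]
wrist_force: [-0.6, 0.2, -2.1]
finger_gap: 0.324
grip_force: 49.6
```

```bash
python3 g.py .536 -.0163 .1685
```

```text
[0.4335 0.1777 0.1681] [-0.62  0.24 -2.11] tool z [-0.  0. -1.] mm [-69.  208.3  -0.4]
```

jog_arm([
  [-5, 15, 0, 0],
  [-14, 42, 0, 0],
  [-25, 76, 0, 0],
  [-37, 112, 0, 0],
  [-49, 148, 0, 0],
  [-59, 179, 0, 0],
  [-66, 200, 0, 0],
  [-69, 208, 0, 0],
  [-69, 208, 0, 0],
  [-69, 208, 0, 0],
])

```text
time_s: 11.5
eef_pos: [0.535, -0.0152, 0.1677]
tool_rot: [-0.001, 0.92, 0.392, -0.001]
wrist_force: [-0.8, 1.1, -2.5]
finger_gap: 0.318
grip_force: 49.7
```

jog_arm([
  [0, 0, 8, 0],
  [0, 0, 20, 0],
  [0, 0, 33, 0],
  [0, 0, 42, 0],
  [0, 0, 46, 0],
  [0, 0, 47, 0],
  [0, 0, 47, 0],
  [0, 0, 47, 0],
])

```text
time_s: 12.3
eef_pos: [0.5363, -0.0161, 0.1217]
tool_rot: [0.0, 0.92, 0.392, 0.0]
wrist_force: [-0.1, 0.2, -1.5]
finger_gap: 0.323
grip_force: 49.7
```

```bash
python3 g.py .536 -.0163 .1085; python3 v.py yel 240 150 265 130
```

```text
[ 0.5363 -0.0161  0.1217] [-0.12  0.21 -1.51] tool z [ 9.e-04 -1.e-04 -1.e+00] mm [-0.4 -0.1 13.2]
[ 0.5363 -0.0161  0.1217] [-0.12  0.21 -1.51] 0.3230108111732126 49.662076234817505
```

View pics/yel.png

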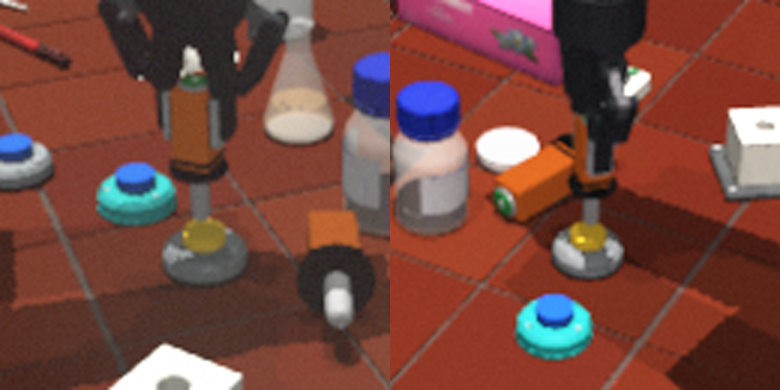

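The tip is centred over the yellow disc in both views, and the lying look-alike is clear. Press and hold.

jog_arm([
  [0, 0, 3, 0],
  [0, 0, 6, 0],
  [0, 0, 8, 0],
  [0, 0, 9.5, 0],
  [0, 0, 11, 0],
  [0, 0, 12, 0],
  [0, 0, 13, 0],
  [0, 0, 13, 0],
  [0, 0, 13, 0],
  [0, 0, 13, 0],
])

```text
time_s: 13.4
eef_pos: [0.5358, -0.016, 0.1083]
tool_rot: [-0.0, 0.92, 0.392, -0.0]
wrist_force: [-1.9, 0.3, 1.4]
finger_gap: 0.319
grip_force: 50.2
```

jog_arm([
  [0, 0, 0, 0],
  [0, 0, 0, 0],
  [0, 0, 0, 0],
  [0, 0, 0, 0],
  [0, 0, 0, 0],
  [0, 0, 0, 0],
  [0, 0, 0, 0],
  [0, 0, 0, 0],
  [0, 0, 0, 0],
  [0, 0, 0, 0],
])

```text
time_s: 14.4
eef_pos: [0.5359, -0.0161, 0.1083]
tool_rot: [-0.0, 0.92, 0.392, -0.0]
wrist_force: [-2.0, 0.9, 1.7]
finger_gap: 0.32
grip_force: 50.2
```

The force change is about 3.6 N, so roughly 4 mm. Now I raise to the air zero, with the tip at about 0.17 m, and hold.

jog_arm([
  [0, 0, -3, 0],
  [0, 0, -10, 0],
  [0, 0, -25, 0],
  [0, 0, -48, 0],
  [0, 0, -74, 0],
  [0, 0, -100, 0],
  [0, 0, -122, 0],
  [0, 0, -136, 0],
  [0, 0, -143, 0],
  [0, 0, -145, 0],
])

```text
time_s: 15.4
eef_pos: [0.5364, -0.0162, 0.2541]
tool_rot: [0.0, 0.92, 0.392, 0.001]
wrist_force: [-0.2, 0.3, -2.1]
finger_gap: 0.325
grip_force: 49.8
```

jog_arm([
  [0, 0, 0, 0],
  [0, 0, 0, 0],
  [0, 0, 0, 0],
  [0, 0, 0, 0],
  [0, 0, 0, 0],
  [0, 0, 0, 0],
  [0, 0, 0, 0],
  [0, 0, 0, 0],
  [0, 0, 0, 0],
  [0, 0, 0, 0],
])

```text
time_s: 16.4
eef_pos: [0.5359, -0.016, 0.2533]
tool_rot: [0.0, 0.92, 0.392, 0.0]
wrist_force: [0.8, -0.3, -2.0]
finger_gap: 0.321
grip_force: 49.8
```

jog_arm([
  [0, 0, 0, 0],
  [0, 0, 0, 0],
  [0, 0, 0, 0],
  [0, 0, 0, 0],
  [0, 0, 0, 0],
  [0, 0, 0, 0],
  [0, 0, 0, 0],
  [0, 0, 0, 0],
  [0, 0, 0, 0],
  [0, 0, 0, 0],
])

```text
time_s: 17.4
eef_pos: [0.5359, -0.016, 0.2533]
tool_rot: [-0.0, 0.92, 0.392, -0.0]
wrist_force: [0.0, 0.3, -2.0]
finger_gap: 0.32
grip_force: 49.8
```

jog_arm([
  [0, 0, 0, 0],
  [0, 0, 0, 0],
  [0, 0, 0, 0],
  [0, 0, 0, 0],
  [0, 0, 0, 0],
  [0, 0, 0, 0],
  [0, 0, 0, 0],
  [0, 0, 0, 0],
  [0, 0, 0, 0],
  [0, 0, 0, 0],
])

```text
time_s: 18.4
eef_pos: [0.5359, -0.0161, 0.2533]
tool_rot: [-0.0, 0.92, 0.392, -0.0]
wrist_force: [-0.7, -0.6, -1.6]
finger_gap: 0.325
grip_force: 49.8
```

```bash
python3 g.py .536 -.016 .2535; python3 v.py air 240 100 285 110
```

```text
[ 0.5359 -0.0161  0.2533] [-0.67 -0.56 -1.6 ] tool z [-0.  0. -1.] mm [ 0.1  0.  -0.2]
[ 0.5359 -0.0161  0.2533] [-0.67 -0.56 -1.6 ] 0.32524873481685307 49.8043692111969
```

View pics/air.png

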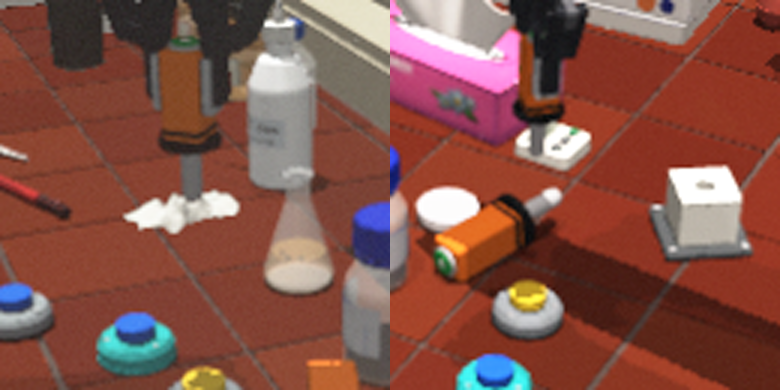

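The probe is held upright and still in the air with its tip at about 0.17 m, both discs are back up, and everything is clear. I hand in.

```bash
python3 -c "
from bench import finish_job
print(finish_job())"
```

```text
the job is handed in; nothing more can be done
None
```

The job is handed in (no verdict came back): the probe pressed blue then yellow by about 4 mm each, judging by the wrist force, and is held upright and still with its tip about 17 cm up; the larger look-alike, which nothing appears to have touched, toppled early on and lies on the bench.

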